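Hang the flask weight ring on the free J-hook

TASK

A flask weight ring has drained in the wire rack: lift it out by its rim and hang it on whichever of the two J-hooks is empty, with the rim down in the crook behind the upturned tip. Lower it on under control, letting the hook take its weight before you let go, and leave it hanging still. Do not let it touch or fall on the bench, and do not disturb the ring that already hangs there, the drip dish, the flask or the bottle.

Things in the scene. Friction and masses are not known exactly. Their poses are not given: they have to be found in the camera images.
- ring: the weight ring to hang: flat dark vinyl-coated lead hoop, 136 mm outside, 104 inside, 12 thick, about 0.55 kg. Origin at the centre of its hole, x = the hoop's axis. It stands in the rack's front slot leaning 35 degrees, top towards the robot: own z points up along the lean, own y is level. Draw it out upwards in its own plane; the rim over 20 mm above its centre (own z) is clear of wires
- hung_ring: an identical ring that hangs from one of the two hooks (left or right, differs from start to start) with its hole's upper edge in the crook; origin at the centre of its hole, 52 mm below the hook point. Leave it alone
- rack: draining rack, fixed: grey drip tray 270 x 190 mm, wire rails 38 mm up and three U-shaped wire dividers 150 mm wide, leaning 35 degrees to its -x side; origin under the tray's centre, z up. The ring's centre stands about (-45, 0, 90) mm in this frame; divider tops are 98 mm above the bench, the ring's top 150 mm
- hook_frame: fixed stand of lab rods: two uprights 380 mm apart and 330 mm tall, a 12 mm cross rod 290 mm up, and two J-hooks of 8 mm rod clamped to it, 200 mm apart, pointing to the frame's -x side (the robot's). Origin on the bench below the middle of the cross rod; x away from the hooks' tips, y along the cross rod, z up
- hook_left (a point): top of the rod in the crook of the left J-hook (frame's +y), 274 mm above the bench, 102 mm in front (-x) of the cross rod; axes as the frame's. The crook is flat for 16 mm along x; at -x the tip turns up, its outer face 24 mm before this point, its top 34 mm above it; at +x the shank rises 20 mm and runs back to the cross rod. A ring hung here has its hole's centre 52 mm below this point
- hook_right (a point): the same point of the right J-hook (frame's -y side), of the same shape
- dish: white drip dish, 120 mm across and 35 mm high, on the bench straight below the empty hook; origin under its centre. Leave it alone
- flask: conical glass flask, 131 mm across, 220 mm high, standing on the bench left of the rack; origin under its centre. Leave it alone
- bottle: amber glass bottle with blue cap, 86 mm across, 181 mm high, standing on the bench right of the hook frame; origin under its centre. Leave it alone
Things that resemble listed ones, but are neither listed nor needed, are in the scene too. What is shaped like the ring but purple or yellow is not meant.

How it is judged (in metres and radians):
On the way, in this order (a step that is already met when the one before it is completed fails the run):
1. the ring is lifted clear of the rack (z of ring in the frame of rack above 0.16 m and contact force between the fingers and ring above 1 N), for 0.1 s.
2. the rim rests in the crook of the empty hook while the fingers still hold it ((((x of ring in the frame of hook_left between -0.025 and 0.025 m and y of ring in the frame of hook_left between -0.025 and 0.025 m and z of ring in the frame of hook_left between -0.062 and -0.042 m and angle between ring's own x axis and vertical between 1.3 and 1.84 rad) and (x of hung_ring in the frame of hook_right between -0.025 and 0.025 m and y of hung_ring in the frame of hook_right between -0.025 and 0.025 m and z of hung_ring in the frame of hook_right between -0.062 and -0.042 m and angle between hung_ring's own x axis and vertical between 1.3 and 1.84 rad)) or ((x of ring in the frame of hook_right between -0.025 and 0.025 m and y of ring in the frame of hook_right between -0.025 and 0.025 m and z of ring in the frame of hook_right between -0.062 and -0.042 m and angle between ring's own x axis and vertical between 1.3 and 1.84 rad) and (x of hung_ring in the frame of hook_left between -0.025 and 0.025 m and y of hung_ring in the frame of hook_left between -0.025 and 0.025 m and z of hung_ring in the frame of hook_left between -0.062 and -0.042 m and angle between hung_ring's own x axis and vertical between 1.3 and 1.84 rad))) and contact force between ring and hook_frame above 1 N and contact force between the fingers and ring above 1 N), for 0.1 s.
At the end, for the whole second after the job is handed in: Each ring hangs by its rim in its own hook's crook, the new one in the hook that was empty: hole centres within 25 mm level and 10 mm in height of the hanging place, planes within 15 degrees of upright, the new one carried by the hook (over 1 N); both still (under 0.04 m/s, 0.8 rad/s) ((((x of ring in the frame of hook_left between -0.025 and 0.025 m and y of ring in the frame of hook_left between -0.025 and 0.025 m and z of ring in the frame of hook_left between -0.062 and -0.042 m and angle between ring's own x axis and vertical between 1.3 and 1.84 rad) and (x of hung_ring in the frame of hook_right between -0.025 and 0.025 m and y of hung_ring in the frame of hook_right between -0.025 and 0.025 m and z of hung_ring in the frame of hook_right between -0.062 and -0.042 m and angle between hung_ring's own x axis and vertical between 1.3 and 1.84 rad)) or ((x of ring in the frame of hook_right between -0.025 and 0.025 m and y of ring in the frame of hook_right between -0.025 and 0.025 m and z of ring in the frame of hook_right between -0.062 and -0.042 m and angle between ring's own x axis and vertical between 1.3 and 1.84 rad) and (x of hung_ring in the frame of hook_left between -0.025 and 0.025 m and y of hung_ring in the frame of hook_left between -0.025 and 0.025 m and z of hung_ring in the frame of hook_left between -0.062 and -0.042 m and angle between hung_ring's own x axis and vertical between 1.3 and 1.84 rad))) and contact force between ring and hook_frame above 1 N and linear speed of each of ring, hung_ring below 0.04 m/s and angular speed of each of ring, hung_ring below 0.8 rad/s); the robot touches nothing.
It fails at once if the ring is set down or falls on the bench (its centre under 72 mm) (height (world z) of ring below 0.072 m).
It fails at once if the ring that already hangs is disturbed (moved over 40 mm) (distance of hung_ring from where it was at the start of the episode above 0.04 m).
It fails at once if the drip dish is moved over 30 mm (distance of dish from where it was at the start of the episode above 0.03 m).
It fails at once if the flask is moved over 30 mm or tipped (distance of flask from where it was at the start of the episode above 0.03 m or angle between flask's own z axis and vertical above 0.3 rad).
It fails at once if the bottle is moved over 30 mm or tipped (distance of bottle from where it was at the start of the episode above 0.03 m or angle between bottle's own z axis and vertical above 0.3 rad).
It also fails if it takes over 48 s, if anything falls off the work surface, if the arm or the gripper's body presses on something with over 40 N, if the wrist force passes 120 N, or if a joint passes its speed limit or range.

ROBOT

A 7-joint arm with a two-finger parallel gripper is mounted at the origin on the work surface. World frame = base frame: x ahead of the robot, y to its left, z up, the work surface at z = 0. Lengths are in mm, angles in rad, forces in N, time in s.
With the tool pointing down it reaches from about 400 to 875 mm from the base axis. Payload 4.4 kg.
Tool frame: the origin (TCP) lies midway between the tips of the shut fingers; the grasp point (between the pads) lies 19 mm behind it; z points along the fingers, y is the line along which they close (so a half turn about z gives the same grasp; the last joint's range is limited). The gripper opens to 85 mm and grips with 20 to 120 N. Pads are 22 mm wide; open, the fingers measure 114 mm over their backs; the gripper's body (76 mm by 85 mm) begins 54 mm behind the grasp point. The pads swing forward as they close: fully open they stand 13 mm farther back than shut.
Start: joints at [1.122, 0.628, 0.038, 1.517, -0.027, 0.996, -0.02], TCP at [242.816, -602.958, 231.313] pointing down, gripper open.
Joint ranges: [-3.06, 3.06], [-0.37, 2.12], [-1.25, 1.32], [0.18, 2.47], [-1.1, 4.24], [0.23, 1.98], [-2.94, 2.94]. Speed limits (rad/s): [2.57, 2.57, 3.14, 3.14, 3.14, 3.14, 3.14].

INTERFACE

Orientations are given as [roll, pitch, yaw] about the fixed x, y, z axes, in that order (R = Rz(yaw) Ry(pitch) Rx(roll)).
In Python, from cell import ctrl, get_image, get_calibration gives the robot as it stands.
- The arm moves only by the shell command python3 -m creep 'ROWS'. ROWS is JSON, a list of rows, each an object of numbers: "dx", "dy", "dz": the shift along the world's x, y, z normalised to -1 to 1, where 1 is 0.4 m; "rx", "ry", "rz": the turn, a rotation vector about the world's x, y, z normalised to -1 to 1, where 1 is 2 pi rad; "grip": the closure, from -1 (fully open) to 1 (shut). A call has exactly 5 rows; each row is the pose to reach, as a shift and turn from the pose commanded when the call began, turning the shorter way round; what a row does not reach only later rows make up. A row lasts 1/8 s, in which the tool goes at most 62.5 mm and 10.7 degrees, less where a joint would pass 70% of its speed; a pose out of reach is approached as far as the arm can. A call with a number of a shift or a turn outside -1 to 1 is refused whole. A call with a gripper value outside its range is refused whole. The fingers move at their own pace and stop on an object; the grip force is fixed at half the most. Time passes only in rows, so rows that repeat a pose let the fingers close, or fill a call up. It gives the time, the measured TCP pose, the force, the opening and the grip force at its end, in the units of the state.
- ctrl.read_state(): the state, without advancing time (a new reading comes with each control period).
- get_image(name): name is "side" or "top"; returns the picture (480x640x3 uint8, red, green, blue); there is no depth.
- get_calibration(name): a dict with "mtx" (3x3 intrinsics, pixels), "world_from_camera" (4x4, takes a point from camera to world coordinates). Camera axes: x right, y down, z forward; pixel columns grow to the right and rows downward; lengths in mm; the calibration is good to about 2 mm. A picture is of the moment at which its call begins. get_calibration takes no time and is no camera call.
- ctrl.finish_job(): hands the job in; it is judged then, once.
The state is a dict: "clock": time; "qpos": joint angles; "qd": joint speeds; "tau": joint torques, N m; "eef_pos": TCP position; "tool_rot": TCP orientation; "force": force on the tool from outside, world axes, zero at the start; "torque": the same for the moment, N m; "width": finger opening in mm; "gripper_force": force on a finger pad.
Only numpy, scipy, OpenCV 4.12 (cv2) and the standard library are available. Lean on these libraries where they do the work, as an engineer would, in place of code of your own. Each camera call takes 0.05 s, during which the arm holds its last target. There are 200 camera calls.

## Working session

There is one attempt and no reset: what is moved stays moved. The work goes in short steps, Python scripts to look and compute and a shell command to move; the robot and the scene stay as the last step left them, time stands still between calls to the robot, and variables do not carry over. Pictures are saved under pics/ and viewed, at most 14 in all, crops included, and the job is handed in when it is done.

```bash
mkdir -p pics; ls
cat > h.py <<'E'
import numpy as np, cv2
from cell import ctrl, get_image, get_calibration
def ray(n,u,v):
    c=get_calibration(n); T=np.array(c["world_from_camera"]); d=T[:3,:3]@np.linalg.solve(np.array(c["mtx"]),[u,v,1.]); return T[:3,3],d/np.linalg.norm(d)
def onz(n,u,v,z):
    o,d=ray(n,u,v); return o+d*(z-o[2])/d[2]
def tri(a,b):
    A=[];B=[]
    (o1,d1),(o2,d2)=ray("side",*a),ray("top",*b)
    M=lambda d:np.eye(3)-np.outer(d,d)
    p=np.linalg.solve(M(d1)+M(d2),M(d1)@o1+M(d2)@o2)
    return p,[np.linalg.norm(M(d)@(p-o)) for o,d in((o1,d1),(o2,d2))]
def proj(n,p):
    c=get_calibration(n); T=np.linalg.inv(np.array(c["world_from_camera"])); q=np.array(c["mtx"])@(T[:3,:3]@np.array(p,float)+T[:3,3]); return q[:2]/q[2]
E
python3 - <<'E'
from h import *
for n in("side","top"):
    cv2.imwrite(f"pics/{n}0.png",get_image(n)[:,:,::-1]); c=get_calibration(n); print(n,np.round(c["mtx"],1).tolist(),np.round(c["world_from_camera"],3).tolist())
s=ctrl.read_state();print({k:s[k] for k in("clock","eef_pos","tool_rot","width")})
E
```

```text
pics
side [[617.2, 0.0, 315.0], [0.0, 617.2, 244.4], [0.0, 0.0, 1.0]] [[0.741, -0.425, 0.52, -496.054], [-0.672, -0.481, 0.564, -1082.144], [0.011, -0.767, -0.641, 1414.272], [0.0, 0.0, 0.0, 1.0]]
top [[519.8, 0.0, 321.5], [0.0, 519.8, 245.6], [0.0, 0.0, 1.0]] [[-0.002, -0.985, 0.173, 251.892], [-1.0, 0.0, -0.007, 25.411], [0.007, -0.173, -0.985, 1536.421], [0.0, 0.0, 0.0, 1.0]]
{'clock': 0.1, 'eef_pos': array([ 242.61860571, -602.42598102,  230.47293513]), 'tool_rot': array([-3.13988847e+00,  1.06086047e-05,  3.82813607e-01]), 'width': 85.49133251005391}
```

View pics/side0.png

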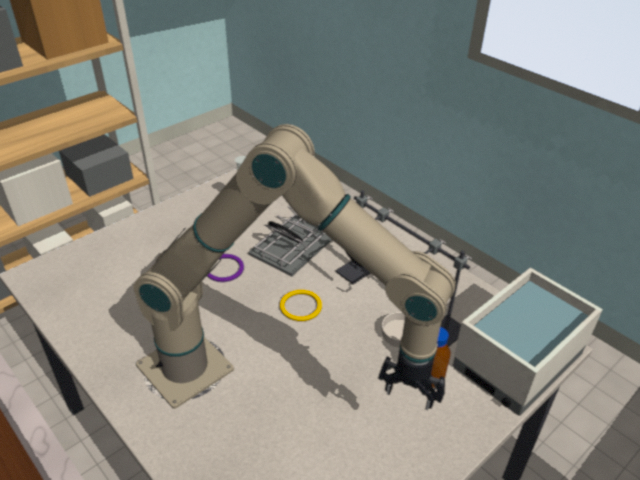

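View pics/top0.png

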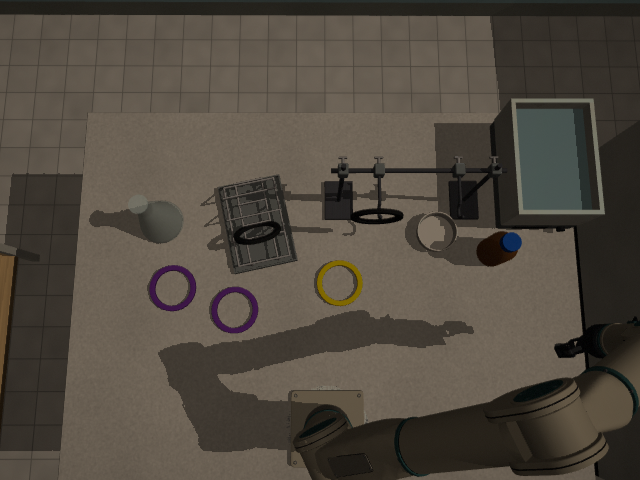

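The top view shows the dark ring in the rack at about (257,232), and the hung ring on the left hook at (377,215). The right hook, at about (460,210), is empty with the dish at (437,232) below it. Ring-like candidates are purple (173,288), purple (234,310), yellow (339,283), and the dark one in the rack (257,232). Only the dark one standing in the rack fits the description. I'll confirm it in an enlarged crop.

Run:
```python
from h import *
im=cv2.imread("pics/top0.png")
cr=[cv2.resize(im[y:y+112,x:x+100],None,fx=4,fy=4,interpolation=cv2.INTER_CUBIC) for x,y in((205,170),(405,145))]
cv2.imwrite("pics/crop1.png",np.clip(np.hstack(cr)*1.6,0,255).astype(np.uint8))
h=im.max(2)
for nm,(x,y,w,hh),t in(("ring",(225,212,65,40),28),("hung",(345,200,65,30),28)):
    m=(h[y:y+hh,x:x+w]<t).astype(np.uint8)
    n,l,s,c=cv2.connectedComponentsWithStats(m); k=1+np.argmax(s[1:,4]); p=cv2.findNonZero((l==k).astype(np.uint8)); print(nm,s[k]+[x,y,0,0,0],cv2.minAreaRect(p))
    cs,_=cv2.findContours((l==k).astype(np.uint8),0,2); print(cv2.fitEllipse(max(cs,key=len)),(x,y))
```

```text
ring [233 221  48  24 485] ((31.866052627563477, 21.25707244873047), (18.722999572753906, 47.8476676940918), 78.2317123413086)
((31.855907440185547, 20.849040985107422), (19.029712677001953, 49.407527923583984), 76.96135711669922) (225, 212)
hung [345 200  58  24 550] ((28.5, 11.5), (23.0, 57.0), 90.0)
((28.726747512817383, 14.044717788696289), (23.575714111328125, 52.55244445800781), 96.63760375976562) (345, 200)
```

View pics/crop1.png

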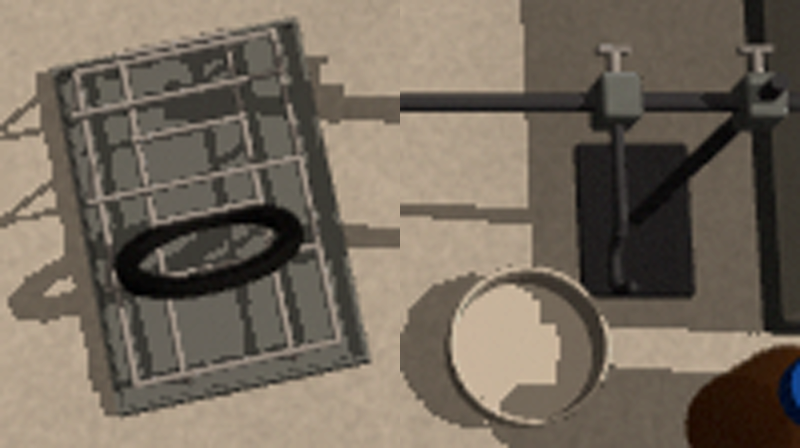

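The crop confirms it: the dark hoop leans in the rack's front slot at about (257,232). The right hook is bare, with its tip at about (460,216), and the dish rim is centred near (437,232).

Run:
```python
from h import *
np.set_printoptions(precision=1,suppress=True)
t=lambda u,v,z:onz("top",u,v,z)
for z in(0,12,):
    c=np.array([t(*p,z) for p in((217.5,187.5),(279.2,174.2),(297.5,260),(233,273.2))])
    print(z,"rack centre",c.mean(0),"lens",np.linalg.norm(np.diff(np.vstack([c,c[:1]]),axis=0),axis=1),"yaws",[np.degrees(np.arctan2(*(a-b)[1::-1])) for a,b in((c[0],c[3]),(c[1],c[2]))],np.degrees(np.arctan2(-(c[0]-c[1])[0],(c[0]-c[1])[1])))
print("ring ctr z90",t(256.9,232.8,90))
rl,rr=t(341,170,290),t(503,170.5,290); print("rod",rl,rr)
im=cv2.imread("pics/top0.png").max(2)
for u in(350,360,365,395,410,425,440,450,470,480): 
    col=im[158:184,u]; w=np.clip(90-col.astype(float),0,None); w=(col<60)
    print(u,158+np.nonzero(w)[0].mean(), t(u,158+np.nonzero(w)[0].mean(),290))
print("clampR",t(459.2,169.2,290),"clampL",t(378.5,169,290),"tipR z308",t(460.5,216,308),"dish",t(437,231.7,35),"hung ctr z222",t(377,216,222))
```

```text
0 rack centre [590.3 209.7   0. ] lens [192.7 272.6 195.3 269.1] yaws [np.float64(11.712109594164458), np.float64(12.263604109124344)] 12.715282021505585
12 rack centre [587.7 208.2  12. ] lens [191.2 270.5 193.7 267. ] yaws [np.float64(11.712109594164462), np.float64(12.263604109124342)] 12.715282021505582
ring ctr z90 [542.3 197.9  90. ]
rod [662.1 -32.7 290. ] [ 661.1 -438.5  290. ]
350 175.42857142857142 [648.1 -55.  290. ]
360 170.0 [662.2 -80.2 290. ]
365 170.5 [660.9 -92.7 290. ]
395 170.0 [ 662.2 -167.8  290. ]
410 170.5 [ 661.  -205.3  290. ]
425 170.5 [ 661.  -242.9  290. ]
440 170.0 [ 662.3 -280.5  290. ]
450 174.1 [ 651.7 -305.1  290. ]
470 175.11111111111111 [ 649.1 -355.   290. ]
480 175.11111111111111 [ 649.1 -380.1  290. ]
clampR [ 664.4 -328.7  290. ] clampL [ 664.8 -126.5  290. ] tipR z308 [ 540.1 -321.2  308. ] dish [ 556.6 -326.4   35. ] hung ctr z222 [ 560.2 -128.3  222. ]
```

```bash
cat >> h.py <<'E'
from scipy.spatial.transform import Rotation as Ro
Y=np.radians(12.2); L=np.radians(35); RC=np.array([543.5,198.5,90.]); RK=Ro.from_euler("z",Y).as_matrix()
rz=RK@[-np.sin(L),0,np.cos(L)]; ax=RK@[np.cos(L),0,np.sin(L)]; ry=RK@[0,1,0.]
RG=np.c_[ry,ax,-rz]; RD=np.c_[[0,1,0],[1,0,0],[0,0,-1.]]
def G(s,side=32,c=RC): return c+(34+s)*rz+side*ry
def go(p,R):
    s=ctrl.read_state(); d=(np.array(p)-s["eef_pos"])/400; w=(Ro.from_matrix(R)*Ro.from_euler("xyz",s["tool_rot"]).inv()).as_rotvec()
    print("clock %.2f"%s["clock"],"d",np.round(d,4),"r",np.round(w/2/np.pi,4),"mm",np.round(d*400,1),"deg",np.round(np.degrees(w),1),"F",np.round(s["force"],1),"w %.1f"%s["width"])
E
python3 - <<'E'
from h import *
go([430,-250,350],RD); go(G(90),RG); print(G(90),G(0),np.degrees(ctrl.read_state()["qpos"]).round())
print("bottle cap",onz("top",511,242,181),"base",onz("top",490,255,0), "div tops",[onz("top",*p,98).round() for p in((250,194),(253.7,214.5))])
E
```

```text
clock 0.10 d [0.4685 0.8811 0.2988] r [-0.0002 -0.0002  0.1891] mm [187.4 352.4 119.5] deg [-0.1 -0.1 68.1] F [0.9 0.5 0.3] w 85.5
clock 0.10 d [ 0.5615  2.0429 -0.0972] r [-0.0495 -0.0934  0.2155] mm [224.6 817.2 -38.9] deg [-17.8 -33.6  77.6] F [0.9 0.5 0.3] w 85.5
[467.22038855 214.74715408 191.57485349] [517.67643385 225.65613721 117.85116951] [64. 36.  2. 87. -2. 57. -1.]
bottle cap [ 499.00878304 -488.05861462  181.        ] base [ 492.4116363  -490.93379215    0.        ] div tops [array([654., 219.,  98.]), array([594., 207.,  98.])]
```

```bash
python3 -m creep '[{"dx":0.1,"dy":0.15,"dz":0.1,"rz":0.03,"grip":-1},{"dx":0.2,"dy":0.3,"dz":0.2,"rz":0.06,"grip":-1},{"dx":0.3,"dy":0.44,"dz":0.3,"rz":0.09,"grip":-1},{"dx":0.38,"dy":0.58,"dz":0.35,"rz":0.12,"grip":-1},{"dx":0.44,"dy":0.72,"dz":0.35,"rz":0.15,"grip":-1}]'
python3 -m creep '[{"dx":0,"dy":0.15,"rz":0.01,"grip":-0.5},{"dx":0,"dy":0.3,"rz":0.02,"grip":-0.5},{"dx":0,"dy":0.45,"rz":0.03,"grip":-0.5},{"dx":0,"dy":0.6,"rz":0.04,"grip":-0.5},{"dx":0,"dy":0.72,"rz":0.05,"grip":-0.5}]'
python3 - <<'E'
from h import *
go(G(90),RG); cv2.imwrite("pics/side1.png",get_image("side")[:,:,::-1]); print(np.degrees(ctrl.read_state()["qpos"]).round())
E
```

```text
clock 0.10 d [ 0.5615  2.0429 -0.0972] r [-0.0495 -0.0934  0.2155] mm [224.6 817.2 -38.9] deg [-17.8 -33.6  77.6] F [0.9 0.5 0.3] w 85.5
[64. 36.  2. 87. -2. 57. -1.]$[0]: bad value
$[0]: bad value
```

View pics/side1.png

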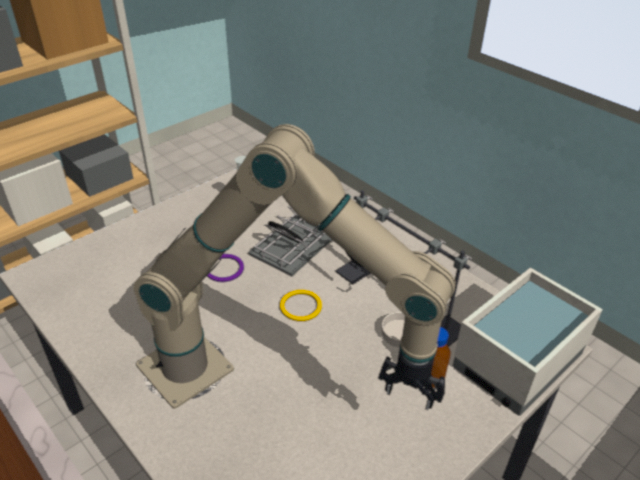

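Same picture as before because the rows were refused. They probably need every key. I'll write full rows.

```bash
python3 -m creep '[{"dx":0.1,"dy":0.15,"dz":0.1,"rx":0,"ry":0,"rz":0.03,"grip":-1},{"dx":0.2,"dy":0.3,"dz":0.2,"rx":0,"ry":0,"rz":0.06,"grip":-1},{"dx":0.3,"dy":0.44,"dz":0.3,"rx":0,"ry":0,"rz":0.09,"grip":-1},{"dx":0.38,"dy":0.58,"dz":0.35,"rx":0,"ry":0,"rz":0.12,"grip":-1},{"dx":0.44,"dy":0.72,"dz":0.35,"rx":0,"ry":0,"rz":0.15,"grip":-1}]'
```

```text
clock: 0.78
eef_pos: [394.4, -363.2, 361.3]
tool_rot: [3.14, 0.001, 1.326]
force: [1.2, -0.8, -1.0]
width: 85.7
gripper_force: 0.0
```

```bash
python3 -m creep '[{"dx":0.03,"dy":0.15,"dz":0,"rx":0,"ry":0,"rz":0.01,"grip":-0.5},{"dx":0.06,"dy":0.3,"dz":0,"rx":0,"ry":0,"rz":0.02,"grip":-0.5},{"dx":0.09,"dy":0.45,"dz":0,"rx":0,"ry":0,"rz":0.03,"grip":-0.5},{"dx":0.12,"dy":0.6,"dz":0,"rx":0,"ry":0,"rz":0.035,"grip":-0.5},{"dx":0.12,"dy":0.72,"dz":0,"rx":0,"ry":0,"rz":0.04,"grip":-0.5}]'
python3 - <<'E'
from h import *
go(G(90),RG); cv2.imwrite("pics/side2.png",get_image("side")[:,:,::-1]); print(np.degrees(ctrl.read_state()["qpos"]).round())
E
```

```text
clock: 1.4
eef_pos: [441.5, -73.6, 360.0]
tool_rot: [3.141, -0.001, 1.575]
force: [0.4, 0.7, 0.1]
width: 64.1
gripper_force: 0.0
clock 1.40 d [ 0.0643  0.7209 -0.421 ] r [ 0.0104 -0.0967  0.0322] mm [  25.7  288.4 -168.4] deg [  3.8 -34.8  11.6] F [0.4 0.7 0.1] w 64.1
[ 26.  12. -26. 106.   6.  63.  -1.]
```

View pics/side2.png

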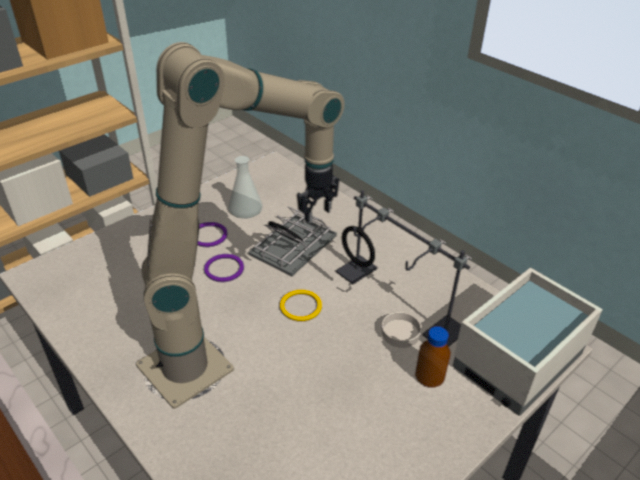

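The side view now shows the empty right hook (crook at about (410,265)), the hung ring at (357,245), and the ring in the rack at about (285,235). I'll overlay the predicted points on a crop.

Run:
```python
from h import *
im=cv2.imread("pics/side2.png")
cr=[]
a=np.linspace(0,2*np.pi,24,endpoint=False)
pts=[RC+68*(np.cos(t)*rz+np.sin(t)*ry) for t in a]+[RC+52*(np.cos(t)*rz+np.sin(t)*ry) for t in a]+[[539.7,-326,308],[559.7,-326,274],[661.7,-326,296]]
for x,y in((245,195),(375,215)):
    c=cv2.resize(im[y:y+80,x:x+100],None,fx=4,fy=4,interpolation=cv2.INTER_CUBIC)
    for p in pts:
        q=(proj("side",p)-[x,y]+.5)*4; cv2.circle(c,tuple(int(i) for i in q),1,(0,0,255),-1)
    cr.append(c)
cv2.imwrite("pics/crop2.png",np.hstack(cr)); print(proj("side",[539.7,-326,308]),proj("side",[559.7,-326,274]))
```

```text
[406.12474234 261.04959849] [409.62666434 267.0946113 ]
```

View pics/crop2.png

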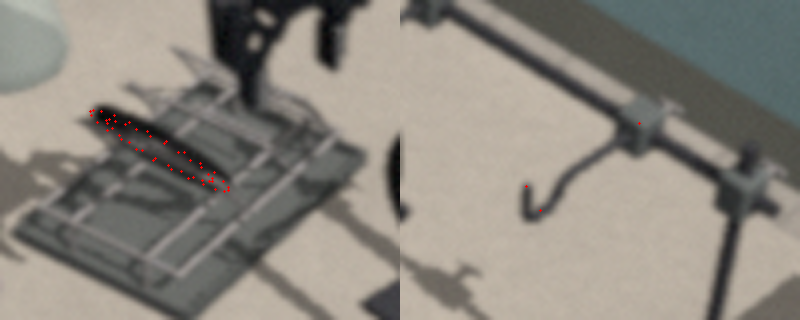

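Hook prediction fits to within 1 px. The ring is about 1 px up and right of the prediction, so I'll nudge its centre by roughly 2 mm. Now to the pre-grasp pose.

```bash
sed -i 's/RC=np.array(\[543.5,198.5,90.\])/RC=np.array([545.,199.,91.])/' h.py
python3 -m creep '[{"dx":0.013,"dy":0.15,"dz":-0.04,"rx":0.002,"ry":-0.02,"rz":0.006,"grip":-0.5},{"dx":0.026,"dy":0.3,"dz":-0.08,"rx":0.004,"ry":-0.04,"rz":0.012,"grip":-0.5},{"dx":0.04,"dy":0.44,"dz":-0.12,"rx":0.006,"ry":-0.06,"rz":0.02,"grip":-0.5},{"dx":0.053,"dy":0.58,"dz":-0.17,"rx":0.008,"ry":-0.08,"rz":0.026,"grip":-0.5},{"dx":0.064,"dy":0.72,"dz":-0.22,"rx":0.0104,"ry":-0.0967,"rz":0.0322,"grip":-0.5}]'
python3 - <<'E'
from h import *
go(G(90),RG); print(np.degrees(ctrl.read_state()["qpos"]).round())
E
```

```text
clock: 2.08
eef_pos: [471.1, 120.2, 297.4]
tool_rot: [2.645, 0.042, 1.7]
force: [1.8, -2.5, 0.0]
width: 64.2
gripper_force: 0.0
clock 2.08 d [-0.0059  0.2376 -0.262 ] r [ 0.0096 -0.0169  0.0138] mm [  -2.4   95.  -104.8] deg [ 3.5 -6.1  5. ] F [ 1.8 -2.5  0. ] w 64.2
[ -3.   8. -25. 131.  45.  21. -58.]
```

```bash
python3 -m creep '[{"dx":-0.001,"dy":0.08,"dz":-0.05,"rx":0.003,"ry":-0.005,"rz":0.004,"grip":-0.5},{"dx":-0.003,"dy":0.16,"dz":-0.11,"rx":0.006,"ry":-0.01,"rz":0.008,"grip":-0.5},{"dx":-0.006,"dy":0.2376,"dz":-0.17,"rx":0.0096,"ry":-0.0169,"rz":0.0138,"grip":-0.5},{"dx":-0.006,"dy":0.2376,"dz":-0.22,"rx":0.0096,"ry":-0.0169,"rz":0.0138,"grip":-0.5},{"dx":-0.006,"dy":0.2376,"dz":-0.262,"rx":0.0096,"ry":-0.0169,"rz":0.0138,"grip":-0.5}]'
python3 - <<'E'
from h import *
go(G(90),RG); go(G(0),RG);print(np.degrees(ctrl.read_state()["qpos"]).round())
E
```

```text
clock: 2.7
eef_pos: [473.7, 195.1, 209.9]
tool_rot: [2.542, 0.033, 1.759]
force: [0.8, -0.9, -0.5]
width: 64.2
gripper_force: 0.0
clock 2.70 d [-0.0124  0.0504 -0.0434] r [ 0.0055 -0.0008  0.0039] mm [ -4.9  20.2 -17.4] deg [ 2.  -0.3  1.4] F [ 0.8 -0.9 -0.5] w 64.2
clock 2.70 d [ 0.1138  0.0776 -0.2277] r [ 0.0055 -0.0008  0.0039] mm [ 45.5  31.1 -91.1] deg [ 2.  -0.3  1.4] F [ 0.8 -0.9 -0.5] w 64.2
[ -21.   21.  -20.  140.  115.   26. -137.]
```

```bash
python3 -m creep '[{"dx":-0.012,"dy":0.0504,"dz":-0.02,"rx":0.0055,"ry":-0.001,"rz":0.004,"grip":-0.5},{"dx":-0.012,"dy":0.0504,"dz":-0.0434,"rx":0.0055,"ry":-0.001,"rz":0.004,"grip":-0.5},{"dx":-0.012,"dy":0.0504,"dz":-0.0434,"rx":0.0055,"ry":-0.001,"rz":0.004,"grip":-0.5},{"dx":-0.012,"dy":0.0504,"dz":-0.0434,"rx":0.0055,"ry":-0.001,"rz":0.004,"grip":-0.5},{"dx":-0.012,"dy":0.0504,"dz":-0.0434,"rx":0.0055,"ry":-0.001,"rz":0.004,"grip":-0.5}]'
python3 - <<'E'
from h import *
go(G(90),RG); go(G(0),RG);print(np.degrees(ctrl.read_state()["qpos"]).round())
E
```

```text
clock: 3.32
eef_pos: [468.9, 214.2, 193.1]
tool_rot: [2.531, 0.001, 1.783]
force: [0.8, 0.3, -0.1]
width: 63.9
gripper_force: 0.0
clock 3.33 d [-0.0004  0.0025 -0.0013] r [0.0002 0.     0.0001] mm [-0.1  1.  -0.5] deg [0.1 0.  0. ] F [ 0.8  0.3 -0.1] w 63.9
clock 3.33 d [ 0.1258  0.0298 -0.1857] r [0.0002 0.     0.0001] mm [ 50.3  11.9 -74.3] deg [0.1 0.  0. ] F [ 0.8  0.3 -0.1] w 63.9
[ -18.   25.  -26.  141.  122.   30. -145.]
```

```bash
python3 -m creep '[{"dx":0.03,"dy":0.009,"dz":-0.045,"rx":0,"ry":0,"rz":0,"grip":-0.5},{"dx":0.06,"dy":0.016,"dz":-0.09,"rx":0,"ry":0,"rz":0,"grip":-0.5},{"dx":0.09,"dy":0.022,"dz":-0.133,"rx":0,"ry":0,"rz":0,"grip":-0.5},{"dx":0.11,"dy":0.027,"dz":-0.163,"rx":0,"ry":0,"rz":0,"grip":-0.5},{"dx":0.126,"dy":0.03,"dz":-0.186,"rx":0,"ry":0,"rz":0,"grip":-0.5}]'
python3 - <<'E'
from h import *
go(G(0),RG);print(np.degrees(ctrl.read_state()["qpos"]).round())
a,b=get_image("side"),get_image("top")
f=lambda i,x,y:cv2.resize(i[y:y+100,x:x+100,::-1],None,fx=4,fy=4,interpolation=cv2.INTER_CUBIC)
cv2.imwrite("pics/grasp.png",np.hstack([f(a,235,170),np.clip(f(b,205,180)*1.5,0,255)]))
E
```

```text
clock: 3.95
eef_pos: [519.2, 226.6, 117.8]
tool_rot: [2.532, 0.001, 1.784]
force: [0.0, 0.3, 0.1]
width: 64.0
gripper_force: 0.0
clock 3.95 d [-0.0001 -0.001   0.0027] r [ 0.0003 -0.0001  0.    ] mm [-0.  -0.4  1.1] deg [ 0.1 -0.   0. ] F [0.  0.3 0.1] w 64.0
[ -15.   39.  -27.  137.  132.   39. -150.][ WARN:0@1.699] global loadsave.cpp:1063 imwrite_ Unsupported depth image for selected encoder is fallbacked to CV_8U.
```

View pics/grasp.png

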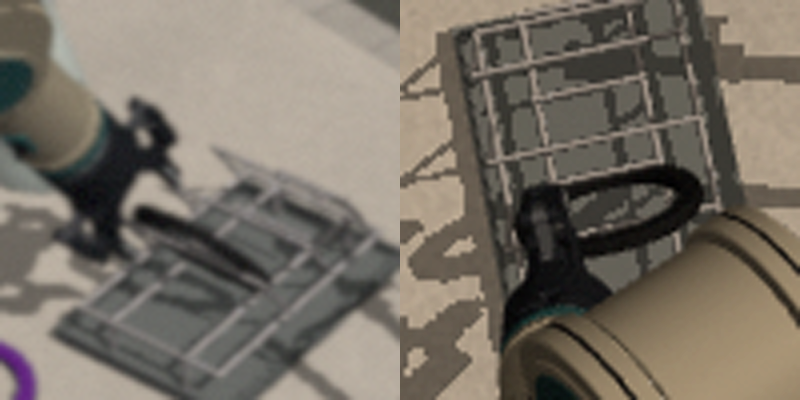

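The crop shows the open fingers straddling the rim's left shoulder, with the ring end at (140,210) between the fingertips. Closing now.

```bash
python3 -m creep '[{"dx":0,"dy":0,"dz":0,"rx":0,"ry":0,"rz":0,"grip":1},{"dx":0,"dy":0,"dz":0,"rx":0,"ry":0,"rz":0,"grip":1},{"dx":0,"dy":0,"dz":0,"rx":0,"ry":0,"rz":0,"grip":1},{"dx":0,"dy":0,"dz":0,"rx":0,"ry":0,"rz":0,"grip":1},{"dx":0,"dy":0,"dz":0,"rx":0,"ry":0,"rz":0,"grip":1}]'; python3 -c "
from h import *
go(G(0),RG)"
```

```text
clock: 4.68
eef_pos: [519.0, 226.8, 118.4]
tool_rot: [2.531, 0.001, 1.784]
force: [0.6, 0.1, 0.2]
width: 10.6
gripper_force: 62.0
clock 4.67 d [ 0.0004 -0.0016  0.0012] r [ 0.0002 -0.     -0.0001] mm [ 0.1 -0.6  0.5] deg [ 0.1 -0.  -0. ] F [0.6 0.1 0.2] w 10.6
```

```bash
python3 -m creep '[{"dx":-0.02,"dy":-0.004,"dz":0.03,"rx":0,"ry":0,"rz":0,"grip":1},{"dx":-0.05,"dy":-0.012,"dz":0.073,"rx":0,"ry":0,"rz":0,"grip":1},{"dx":-0.08,"dy":-0.018,"dz":0.117,"rx":0,"ry":0,"rz":0,"grip":1},{"dx":-0.105,"dy":-0.023,"dz":0.153,"rx":0,"ry":0,"rz":0,"grip":1},{"dx":-0.126,"dy":-0.028,"dz":0.184,"rx":0,"ry":0,"rz":0,"grip":1}]'
python3 -m creep '[{"dx":0,"dy":0,"dz":0.03,"rx":0,"ry":0,"rz":0,"grip":1},{"dx":0,"dy":-0.01,"dz":0.08,"rx":0,"ry":0.01,"rz":0,"grip":1},{"dx":0,"dy":-0.05,"dz":0.13,"rx":-0.002,"ry":0.02,"rz":-0.004,"grip":1},{"dx":0,"dy":-0.1,"dz":0.18,"rx":-0.004,"ry":0.03,"rz":-0.008,"grip":1},{"dx":0,"dy":-0.15,"dz":0.23,"rx":-0.006,"ry":0.04,"rz":-0.012,"grip":1}]'
python3 - <<'E'
from h import *
go([441,-60,390],RD); cv2.imwrite("pics/lift.png",get_image("side")[:,:,::-1]);cv2.imwrite("pics/liftt.png",get_image("top")[:,:,::-1]);print(np.degrees(ctrl.read_state()["qpos"]).round())
E
```

```text
clock: 5.3
eef_pos: [466.9, 215.1, 191.4]
tool_rot: [2.535, 0.001, 1.784]
force: [-0.7, 0.0, -6.0]
width: 10.8
gripper_force: 61.5
clock: 5.92
eef_pos: [478.3, 161.9, 250.5]
tool_rot: [2.672, 0.053, 1.707]
force: [0.1, -1.1, -5.3]
width: 10.7
gripper_force: 61.3
clock 5.92 d [-0.0932 -0.5548  0.3488] r [ 0.0032  0.0751 -0.0232] mm [ -37.3 -221.9  139.5] deg [ 1.1 27.  -8.4] F [ 0.1 -1.1 -5.3] w 10.7
[-17.  15. -17. 131.  60.  21. -79.]
```

View pics/lift.png

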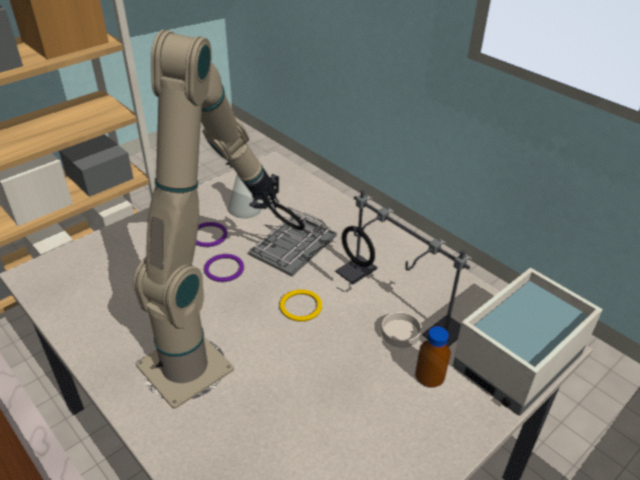

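Ring is held clear of the rack by its rim. The force reads −5.3 N, which matches its weight. Next I turn it upright and carry it across.

```bash
python3 -m creep '[{"dx":-0.02,"dy":-0.11,"dz":0.07,"rx":0.001,"ry":0.015,"rz":-0.005,"grip":1},{"dx":-0.04,"dy":-0.22,"dz":0.14,"rx":0.001,"ry":0.03,"rz":-0.009,"grip":1},{"dx":-0.06,"dy":-0.33,"dz":0.21,"rx":0.002,"ry":0.045,"rz":-0.014,"grip":1},{"dx":-0.08,"dy":-0.44,"dz":0.28,"rx":0.003,"ry":0.06,"rz":-0.019,"grip":1},{"dx":-0.093,"dy":-0.555,"dz":0.33,"rx":0.0032,"ry":0.0751,"rz":-0.0232,"grip":1}]'; python3 -c "
from h import *
go([460,-294,330],RD)"
```

```text
clock: 6.65
eef_pos: [448.0, -34.7, 367.6]
tool_rot: [3.14, 0.001, 1.569]
force: [2.1, -1.8, -5.2]
width: 10.9
gripper_force: 61.4
clock 6.65 d [ 0.0301 -0.6482 -0.094 ] r [0.0001 0.0002 0.0004] mm [  12.  -259.3  -37.6] deg [0.  0.1 0.1] F [ 2.1 -1.8 -5.2] w 10.9
```

```bash
python3 -m creep '[{"dx":0,"dy":-0.08,"dz":0,"rx":0,"ry":0,"rz":0,"grip":1},{"dx":0,"dy":-0.2,"dz":0,"rx":0,"ry":0,"rz":0,"grip":1},{"dx":0,"dy":-0.34,"dz":-0.02,"rx":0,"ry":0,"rz":0,"grip":1},{"dx":0.01,"dy":-0.46,"dz":-0.05,"rx":0,"ry":0,"rz":0,"grip":1},{"dx":0.02,"dy":-0.56,"dz":-0.08,"rx":0,"ry":0,"rz":0,"grip":1}]'
python3 -m creep '[{"dx":0.01,"dy":-0.05,"dz":-0.01,"rx":0,"ry":0,"rz":0,"grip":1},{"dx":0.01,"dy":-0.08,"dz":-0.01,"rx":0,"ry":0,"rz":0,"grip":1},{"dx":0.01,"dy":-0.09,"dz":-0.01,"rx":0,"ry":0,"rz":0,"grip":1},{"dx":0.01,"dy":-0.09,"dz":-0.01,"rx":0,"ry":0,"rz":0,"grip":1},{"dx":0.01,"dy":-0.09,"dz":-0.01,"rx":0,"ry":0,"rz":0,"grip":1}]'
python3 - <<'E'
from h import *
go([480,-294,306],RD); s=ctrl.read_state(); print(s["eef_pos"],s["torque"])
a,b=get_image("side"),get_image("top")
c=s["eef_pos"]-[0,32,34]
t=np.linspace(0,2*np.pi,24,endpoint=False)
pts=[c+r*np.array([0,np.sin(k),np.cos(k)]) for k in t for r in(52,68)]
def f(n,i,x,y):
    o=np.clip(cv2.resize(i[y:y+120,x:x+100,::-1],None,fx=4,fy=4,interpolation=cv2.INTER_CUBIC)*(1.5 if n=="top" else 1.),0,255).astype(np.uint8)
    for p in pts: cv2.circle(o,tuple(int(v) for v in (proj(n,p)-[x,y]+.5)*4),1,(0,0,255),-1)
    return o
cv2.imwrite("pics/pre.png",np.hstack([f("side",a,355,215),f("top",b,405,150)]))
cv2.imwrite("pics/pre_side.png",a[:,:,::-1])
E
```

```text
clock: 7.28
eef_pos: [455.0, -259.3, 333.1]
tool_rot: [3.141, 0.003, 1.567]
force: [0.3, 0.2, -5.7]
width: 10.8
gripper_force: 61.3
clock: 7.9
eef_pos: [460.9, -291.4, 331.8]
tool_rot: [3.136, -0.001, 1.572]
force: [0.4, 0.3, -6.4]
width: 10.5
gripper_force: 61.3
clock 7.90 d [ 0.0478 -0.0064 -0.0644] r [-0.0001  0.0008 -0.0002] mm [ 19.1  -2.6 -25.8] deg [-0.   0.3 -0.1] F [ 0.4  0.3 -6.4] w 10.5
[ 460.88846868 -291.44420289  331.77466624] [0.20101278 0.0189727  0.01149666]
```

View pics/pre.png

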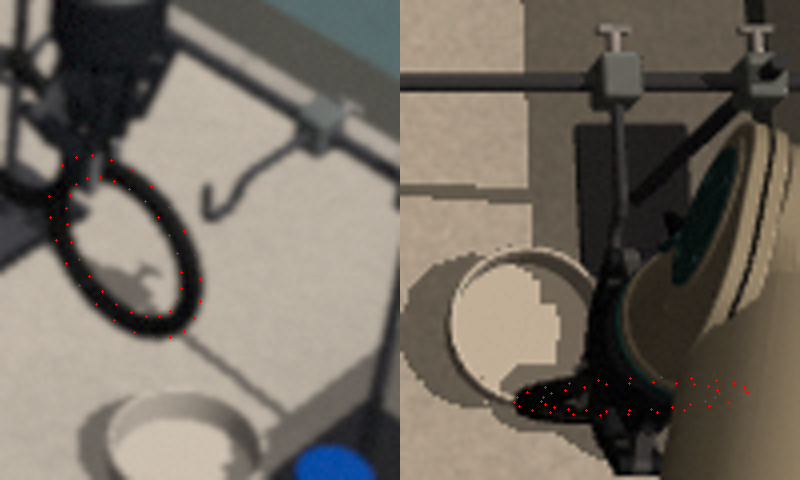

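In the side crop the ring hangs upright at about (125,245), matching the predicted outline, with the bare hook at (215,205) ahead of it. Next: lower to passing height, then move forward over the tip.

```bash
python3 -m creep '[{"dx":0.01,"dy":-0.006,"dz":-0.02,"rx":0,"ry":0,"rz":0,"grip":1},{"dx":0.03,"dy":-0.006,"dz":-0.045,"rx":0,"ry":0,"rz":0,"grip":1},{"dx":0.048,"dy":-0.006,"dz":-0.064,"rx":0,"ry":0.001,"rz":0,"grip":1},{"dx":0.048,"dy":-0.006,"dz":-0.064,"rx":0,"ry":0.001,"rz":0,"grip":1},{"dx":0.048,"dy":-0.006,"dz":-0.064,"rx":0,"ry":0.001,"rz":0,"grip":1}]'
python3 -m creep '[{"dx":0.03,"dy":0,"dz":0,"rx":0,"ry":0,"rz":0,"grip":1},{"dx":0.07,"dy":0,"dz":0,"rx":0,"ry":0,"rz":0,"grip":1},{"dx":0.12,"dy":0,"dz":0,"rx":0,"ry":0,"rz":0,"grip":1},{"dx":0.16,"dy":0,"dz":0,"rx":0,"ry":0,"rz":0,"grip":1},{"dx":0.197,"dy":0,"dz":0,"rx":0,"ry":0,"rz":0,"grip":1}]'
python3 - <<'E'
from h import *
go([559,-294,256],RD); s=ctrl.read_state(); print(s["eef_pos"],np.degrees(s["qpos"]).round())
a,b=get_image("side"),get_image("top")
f=lambda i,x,y,k:np.clip(cv2.resize(i[y:y+120,x:x+100,::-1],None,fx=4,fy=4,interpolation=cv2.INTER_CUBIC)*k,0,255).astype(np.uint8)
cv2.imwrite("pics/ins.png",np.hstack([f(a,365,205,1.3),f(b,405,140,1.8)]))
E
```

```text
clock: 8.62
eef_pos: [479.9, -294.9, 305.6]
tool_rot: [-3.14, -0.001, 1.571]
force: [-0.5, 0.0, -4.6]
width: 10.7
gripper_force: 61.3
clock: 9.25
eef_pos: [560.6, -294.6, 305.7]
tool_rot: [-3.141, -0.001, 1.571]
force: [-0.2, 0.6, -4.6]
width: 10.6
gripper_force: 61.3
clock 9.25 d [-0.0039  0.0014 -0.1242] r [-0.0002 -0.0001 -0.0001] mm [ -1.6   0.6 -49.7] deg [-0.1 -0.  -0. ] F [-0.2  0.6 -4.6] w 10.6
[ 560.57651759 -294.56712363  305.67489494] [ 38.  32. -21.  84.  12.  67.  15.]
```

View pics/ins.png

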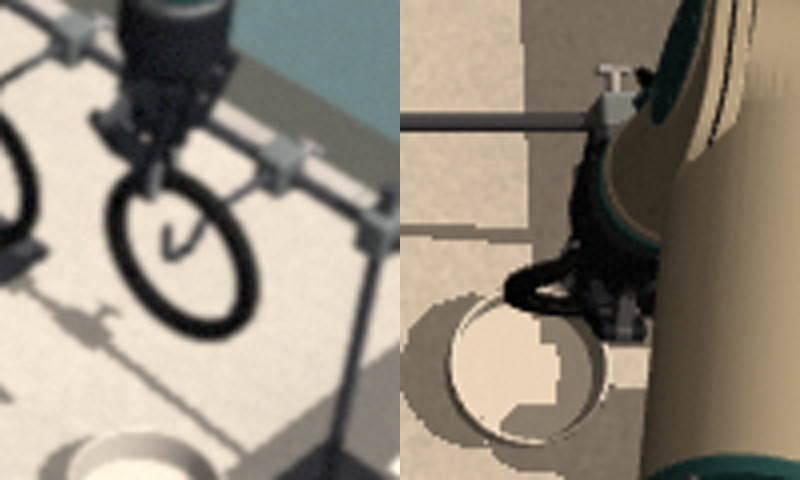

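The hook tip (170,235 in the side crop) now passes through the hole without contact. Now lowering slowly.

```bash
python3 -m creep '[{"dx":-0.001,"dy":0,"dz":-0.02,"rx":0,"ry":0,"rz":0,"grip":1},{"dx":-0.002,"dy":0,"dz":-0.045,"rx":0,"ry":0,"rz":0,"grip":1},{"dx":-0.003,"dy":0,"dz":-0.07,"rx":0,"ry":0,"rz":0,"grip":1},{"dx":-0.003,"dy":0,"dz":-0.09,"rx":0,"ry":0,"rz":0,"grip":1},{"dx":-0.003,"dy":0,"dz":-0.105,"rx":0,"ry":0,"rz":0,"grip":1}]'
python3 -m creep '[{"dx":0,"dy":0,"dz":-0.003,"rx":0,"ry":0,"rz":0,"grip":1},{"dx":0,"dy":0,"dz":-0.006,"rx":0,"ry":0,"rz":0,"grip":1},{"dx":0,"dy":0,"dz":-0.009,"rx":0,"ry":0,"rz":0,"grip":1},{"dx":0,"dy":0,"dz":-0.012,"rx":0,"ry":0,"rz":0,"grip":1},{"dx":0,"dy":0,"dz":-0.012,"rx":0,"ry":0,"rz":0,"grip":1}]'
```

```text
clock: 9.98
eef_pos: [557.2, -295.0, 263.1]
tool_rot: [-3.14, -0.001, 1.571]
force: [-0.5, -0.1, -4.2]
width: 10.9
gripper_force: 61.3
clock: 10.6
eef_pos: [557.8, -295.1, 259.3]
tool_rot: [-3.141, -0.001, 1.571]
force: [0.7, -0.1, -3.8]
width: 10.8
gripper_force: 61.6
```

```bash
python3 -m creep '[{"dx":0,"dy":0,"dz":-0.002,"rx":0,"ry":0,"rz":0,"grip":1},{"dx":0,"dy":0,"dz":-0.004,"rx":0,"ry":0,"rz":0,"grip":1},{"dx":0,"dy":0,"dz":-0.006,"rx":0,"ry":0,"rz":0,"grip":1},{"dx":0,"dy":0,"dz":-0.008,"rx":0,"ry":0,"rz":0,"grip":1},{"dx":0,"dy":0,"dz":-0.008,"rx":0,"ry":0,"rz":0,"grip":1}]'
```

```text
clock: 11.22
eef_pos: [558.3, -295.2, 257.9]
tool_rot: [3.14, 0.001, 1.571]
force: [-1.9, 0.5, 8.9]
width: 10.5
gripper_force: 63.4
```

The hook has taken the weight: force went from −4 to +9 N. I'll ease up slightly so it isn't pressing, hold, and check before release.

```bash
python3 -m creep '[{"dx":0,"dy":0,"dz":0.001,"rx":0,"ry":0,"rz":0,"grip":1},{"dx":0,"dy":0,"dz":0.002,"rx":0,"ry":0,"rz":0,"grip":1},{"dx":0,"dy":0,"dz":0.002,"rx":0,"ry":0,"rz":0,"grip":1},{"dx":0,"dy":0,"dz":0.002,"rx":0,"ry":0,"rz":0,"grip":1},{"dx":0,"dy":0,"dz":0.002,"rx":0,"ry":0,"rz":0,"grip":1}]'
python3 - <<'E'
from h import *
a=get_image("side"); cv2.imwrite("pics/hang.png",np.clip(cv2.resize(a[205:325,345:475,::-1],None,fx=4,fy=4,interpolation=cv2.INTER_CUBIC)*1.3,0,255).astype(np.uint8))
c=np.array([558,-327,222]); print(proj("side",c)-[345,205],ctrl.read_state()["torque"])
E
```

```text
clock: 11.85
eef_pos: [558.2, -295.2, 258.0]
tool_rot: [3.141, 0.0, 1.571]
force: [-1.2, 1.1, 5.7]
width: 10.8
gripper_force: 62.9
[62.47919152 76.26238494] [ 0.03630001  0.15428194 -0.01634339]
```

View pics/hang.png

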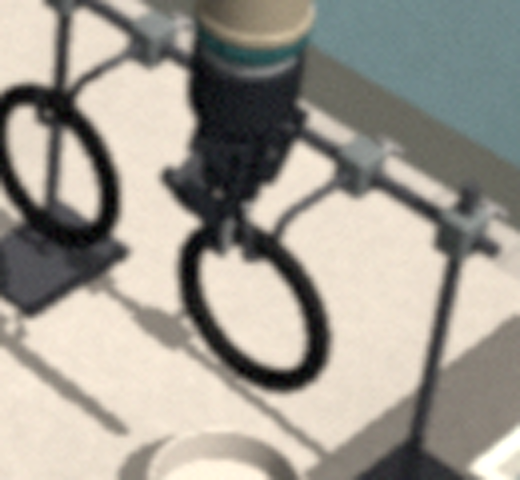

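The rim sits in the crook, with the ring centre at about (255,305) in the crop against a predicted (250,305), upright like its neighbour at left. Now releasing.

```bash
python3 -m creep '[{"dx":0,"dy":0,"dz":0,"rx":0,"ry":0,"rz":0,"grip":0.5},{"dx":0,"dy":0,"dz":0,"rx":0,"ry":0,"rz":0,"grip":0.2},{"dx":0,"dy":0,"dz":0,"rx":0,"ry":0,"rz":0,"grip":0},{"dx":0,"dy":0,"dz":0,"rx":0,"ry":0,"rz":0,"grip":0},{"dx":0,"dy":0,"dz":0,"rx":0,"ry":0,"rz":0,"grip":0}]'
```

```text
clock: 12.52
eef_pos: [557.4, -295.0, 256.4]
tool_rot: [-3.14, -0.001, 1.571]
force: [-0.0, 0.7, 0.1]
width: 43.0
gripper_force: 0.0
```

Force is zero, so the fingers are free. Retreating straight up.

```bash
python3 -m creep '[{"dx":0,"dy":0,"dz":0.02,"rx":0,"ry":0,"rz":0,"grip":0},{"dx":0,"dy":0,"dz":0.06,"rx":0,"ry":0,"rz":0,"grip":0},{"dx":0,"dy":0,"dz":0.12,"rx":0,"ry":0,"rz":0,"grip":0},{"dx":0,"dy":0,"dz":0.2,"rx":0,"ry":0,"rz":0,"grip":0},{"dx":0,"dy":0,"dz":0.28,"rx":0,"ry":0,"rz":0,"grip":0}]'
python3 -m creep '[{"dx":-0.04,"dy":0,"dz":0.02,"rx":0,"ry":0,"rz":0,"grip":0},{"dx":-0.1,"dy":0,"dz":0.02,"rx":0,"ry":0,"rz":0,"grip":0},{"dx":-0.18,"dy":0,"dz":0.02,"rx":0,"ry":0,"rz":0,"grip":0},{"dx":-0.22,"dy":0,"dz":0.02,"rx":0,"ry":0,"rz":0,"grip":0},{"dx":-0.22,"dy":0,"dz":0.02,"rx":0,"ry":0,"rz":0,"grip":0}]'
python3 -m creep '[{"dx":0,"dy":0,"dz":0,"rx":0,"ry":0,"rz":0,"grip":0},{"dx":0,"dy":0,"dz":0,"rx":0,"ry":0,"rz":0,"grip":0},{"dx":0,"dy":0,"dz":0,"rx":0,"ry":0,"rz":0,"grip":0},{"dx":0,"dy":0,"dz":0,"rx":0,"ry":0,"rz":0,"grip":0},{"dx":0,"dy":0,"dz":0,"rx":0,"ry":0,"rz":0,"grip":0}]'
python3 - <<'E'
from h import *
a=get_image("side"); cv2.imwrite("pics/end.png",np.clip(cv2.resize(a[205:325,345:475,::-1],None,fx=4,fy=4,interpolation=cv2.INTER_CUBIC)*1.3,0,255).astype(np.uint8))
ims=[a.astype(int)]+[get_image("side").astype(int) for _ in range(6)]
print([np.abs(i-ims[0])[225:320,385:435].max() for i in ims])
E
```

```text
clock: 13.15
eef_pos: [557.6, -294.9, 371.0]
tool_rot: [3.142, -0.0, 1.571]
force: [-0.1, -0.2, -0.5]
width: 42.5
gripper_force: 0.0
clock: 13.78
eef_pos: [468.3, -295.4, 376.8]
tool_rot: [-3.14, -0.0, 1.569]
force: [1.2, -0.4, 0.6]
width: 42.9
gripper_force: 0.0
clock: 14.4
eef_pos: [469.5, -294.9, 376.4]
tool_rot: [-3.14, -0.001, 1.571]
force: [0.8, 0.0, 0.9]
width: 42.9
gripper_force: 0.0
[np.int64(0), np.int64(18), np.int64(15), np.int64(16), np.int64(16), np.int64(18), np.int64(16)]
```

View pics/end.png

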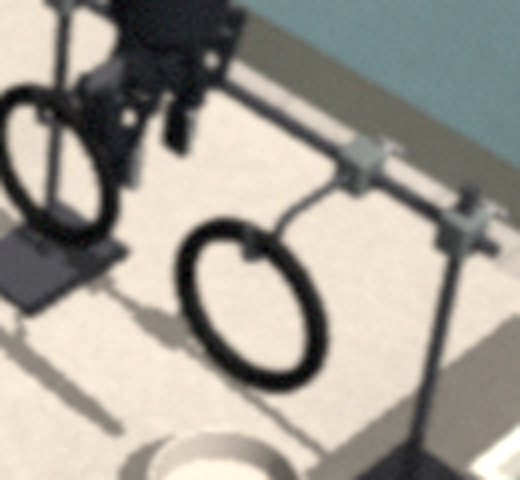

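The ring hangs in the right hook's crook at about (250,305), upright and free of the gripper, and the frame differences stay at a constant noise level. One more rest, then I hand it in.

```bash
python3 -m creep '[{"dx":0,"dy":0,"dz":0,"rx":0,"ry":0,"rz":0,"grip":0},{"dx":0,"dy":0,"dz":0,"rx":0,"ry":0,"rz":0,"grip":0},{"dx":0,"dy":0,"dz":0,"rx":0,"ry":0,"rz":0,"grip":0},{"dx":0,"dy":0,"dz":0,"rx":0,"ry":0,"rz":0,"grip":0},{"dx":0,"dy":0,"dz":0,"rx":0,"ry":0,"rz":0,"grip":0}]' && python3 -c "
from cell import ctrl
print(ctrl.finish_job())"
```

```text
clock: 15.38
eef_pos: [469.4, -295.0, 376.5]
tool_rot: [-3.14, -0.001, 1.571]
force: [0.3, 0.4, -0.7]
width: 42.5
gripper_force: 0.0
the job is handed in; nothing more can be done
None
```

The ring hangs still in the crook of the right-hand hook, the one that was empty, and I handed the job in at about 15 s; the hand-in call gave no verdict.

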